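Set out the buffers for a pH probe calibration

ROBOT

A 6-joint arm with a two-finger parallel gripper is mounted at the origin on the work surface. World frame = base frame: x ahead of the robot, y to its left, z up, the work surface at z = 0. Lengths are in m, angles in rad, forces in N, time in s.
With the tool pointing down it reaches from about 0.375 to 0.925 m from the base axis. Payload 5.7 kg.
Tool frame: the origin (TCP) lies between the finger pads; the fingertips stand 19 mm ahead of it and the grasp point (between the pads) is the TCP; z points along the fingers, y is the line along which they close (so a half turn about z gives the same grasp; the last joint's range is limited). The gripper opens to 88 mm and grips with 3 to 60 N. Pads are 20 mm wide; open, the fingers measure 115 mm over their backs; the gripper's body (75 mm by 178 mm) begins 61 mm behind the grasp point.
Start: joints at [-1.358, 0.359, 1.51, -0, 1.272, -0.115], TCP at [0.193, -0.568, 0.242] pointing down, gripper open.
Joint ranges: [-2.97, 2.97], [-1.01, 2.36], [0.21, 2.38], [-0.96, 4.11], [0.2, 2.71], [-2.98, 2.98]. Speed limits (rad/s): [2.39, 2.39, 3.14, 3.14, 3.14, 3.14].

INTERFACE

Orientations are given as a unit quaternion [x, y, z, w].
In Python, from workcell import arm, cams gives the robot as it stands.
- The arm moves only by the shell command python3 -m jog 'ROWS' [FORCE]. ROWS is JSON, one flat list of numbers, 5 for each row, row after row: the shift along the world's x, y, z in units of 20 cm (1.0 is 20 cm), then the turn about the world's z in units of 90 degrees (1.0 is 90 degrees), then the opening, from -1 (shut) to 1 (fully open). A call has exactly 10 rows; each row is the pose to reach, as a shift and turn from the pose commanded when the call began; what a row does not reach only later rows make up. A row lasts 1/12 s, in which the tool goes at most 41.7 mm and 7.16 degrees, less where a joint would pass 70% of its speed; a pose out of reach is approached as far as the arm can. A call with a number of a shift or a turn outside -1 to 1 is refused whole. A call with a gripper value outside its range is refused whole. The fingers move at their own pace and stop on an object; FORCE is the grip in N (left out, the last holds). Time passes only in rows, so rows that repeat a pose let the fingers close, or fill a call up. It gives the time, the measured TCP pose, the force, the opening and the grip force at its end, in the units of the state.
- arm.observe(): the state, without advancing time (a new reading comes with each control period).
- cams.grab_frame(name): name is "scene" or "top" or "wrist"; returns a dict with "image" (420x560x3 uint8, blue, green, red), "vertical_fov" (degrees; the focal length in pixels is half the picture's height over the tangent of half this angle, whatever the lens; pixels are square), "cx", "cy" (the principal point, pixels), "eye" and "orientation" of the camera in the world. Camera axes: x right, y down, z forward; pixel columns grow to the right and rows downward; lengths in m; the calibration is good to about 2 mm. A picture is of the moment at which its call begins. There is no depth.
- arm.hand_in(): hands the job in; it is judged then, once.
Trained networks look in a picture, given as the dict that the camera call returned (one of the last four; its "shot" number tells which), for a name from the list of things; names that differ only in an ending like _2 or _b are one class to them, and where a whole thing is asked for, a point or a joint stands for the part that bears it (a point fixed in the world has none). Each returns a list of dicts, best first, with "confidence" (0 to 1); they miss things now and then, are a little off and sometimes report something else, mostly with a low value. They report only what shows in the picture. A call takes as long as a camera call.
- cams.regions_of(picture, label): "pixels" (420x560 bool, what is visible of it) and "box" ([centre column, centre row, width, height] in pixels, round what is visible of it).
The state is a dict: "time_s": time; "joint_pos": joint angles; "joint_velocities": joint speeds; "tau": joint torques, N m; "tool_pos": TCP position; "eef_rot": TCP orientation; "ft_force": force on the tool from outside, world axes, zero at the start; "torque": the same for the moment, N m; "grip_width": finger opening in m; "grasp_force": force on a finger pad.
Only numpy, scipy, OpenCV 4.12 (cv2) and the standard library are available. Lean on these libraries where they do the work, as an engineer would, in place of code of your own. Each camera call takes 0.05 s, during which the arm holds its last target. There are 200 camera calls.

TASK

Set out the bench for calibrating the reactor's pH probe: pull the red, yellow and blue buffer bottles out of the sprung clip strip and stand the yellow one in the middle of the stirrer's round white plate. In the three-bay tray, stand the red one in the end bay next to the stirrer, the blue one in the end bay away from it, and the steel rinse beaker in the middle bay between the two. Keep everything upright, leave the green bottle in its clip and the amber jar where it stands.

Things in the scene. Friction and masses are not known exactly. Their poses are not given: they have to be found in the camera images.
- red_buffer: 60 ml white plastic bottle with a red screw cap and red label band, 93 mm tall; foot collar 44 mm across up to 16 mm, tapering to a 38 mm body from 24 to 66 mm, ribbed cap 34 mm across from 73 to 93 mm. Origin: centre of its underside, z up; round, so its yaw means nothing. About 85 g. Starts upright in one of the four clips of the strip
- yellow_buffer: 60 ml white plastic bottle with a yellow screw cap and yellow label band, 93 mm tall; foot collar 44 mm across up to 16 mm, tapering to a 38 mm body from 24 to 66 mm, ribbed cap 34 mm across from 73 to 93 mm. Origin: centre of its underside, z up; round, so its yaw means nothing. About 85 g. Starts upright in one of the four clips of the strip
- blue_buffer: 60 ml white plastic bottle with a blue screw cap and blue label band, 93 mm tall; foot collar 44 mm across up to 16 mm, tapering to a 38 mm body from 24 to 66 mm, ribbed cap 34 mm across from 73 to 93 mm. Origin: centre of its underside, z up; round, so its yaw means nothing. About 85 g. Starts upright in one of the four clips of the strip
- green_storage: 60 ml white plastic bottle with a green screw cap and green label band, 93 mm tall; foot collar 44 mm across up to 16 mm, tapering to a 38 mm body from 24 to 66 mm, ribbed cap 34 mm across from 73 to 93 mm. Origin: centre of its underside, z up; round, so its yaw means nothing. About 85 g. Starts upright in one of the four clips of the strip. It is to stay in its clip
- beaker: Stainless steel rinse beaker, open and empty: 53 mm across at the foot, 56 mm at the rim, 70 mm tall, wall 3 mm, no handle. Origin: centre of its underside, z up. About 110 g. Starts upright, loose on the bench beside one end of the strip
- strip: Fixed aluminium channel, 52 (its x) by 322 mm (its y), floor 3 mm, flanges 11 mm high. Origin: centre of underside. Four clips at its y = -117, -39, 39, 117 mm, each two steel spring leaves, 37 mm high, on both y sides of the bottle within 31 mm of its axis, lipped over its foot collar. Bottles stand on the channel floor; a straight upward pull of 5 to 15 N frees one within 30 mm of lift
- stirrer: Fixed magnetic stirrer: black case 125 mm (its x) by 120 mm (its y), 44 mm high, with a round white plate 104 mm across on top whose surface is 50 mm above the bench. Origin: centre of its underside, below the plate's centre. It stands on one side of the tray or the other
- tray: Fixed grey plastic tray, 88 mm (its x) by 250 mm (its y), walls and two dividers 4 mm thick and 18 mm high, floor 4 mm above the bench. Origin: centre of its underside. Three bays, each 80 mm by about 78 mm inside, with centres at its y = -82, 0 and 82 mm, x = 0. The end bay next to the stirrer is the one on the stirrer's side
- amber_jar: Amber glass jar with a black lid, 58 mm across, 72 mm tall. Origin: centre of its underside. A bystander: to be left standing where it is

How it is judged:
At the end, for the whole second after the job is handed in: Yellow stands on the plate within 15 mm of its centre; red in the end bay by the stirrer, blue in the other, beaker in the middle bay, each on the floor within 22 mm of the bay's centre; all upright (0.1 rad), at rest; green bottle within 12 mm and amber jar within 30 mm of its start (horizontal distance between yellow_buffer and stirrer below 0.015 m and z of yellow_buffer in the frame of stirrer between 0.046 and 0.054 m and x of beaker in the frame of tray between -0.022 and 0.022 m and y of beaker in the frame of tray between -0.022 and 0.022 m and z of beaker in the frame of tray between 0 and 0.008 m and ((y of stirrer in the frame of tray above 0 m and x of red_buffer in the frame of tray between -0.022 and 0.022 m and y of red_buffer in the frame of tray between 0.06 and 0.104 m and z of red_buffer in the frame of tray between 0 and 0.008 m and x of blue_buffer in the frame of tray between -0.022 and 0.022 m and y of blue_buffer in the frame of tray between -0.104 and -0.06 m and z of blue_buffer in the frame of tray between 0 and 0.008 m) or (y of stirrer in the frame of tray below 0 m and x of red_buffer in the frame of tray between -0.022 and 0.022 m and y of red_buffer in the frame of tray between -0.104 and -0.06 m and z of red_buffer in the frame of tray between 0 and 0.008 m and x of blue_buffer in the frame of tray between -0.022 and 0.022 m and y of blue_buffer in the frame of tray between 0.06 and 0.104 m and z of blue_buffer in the frame of tray between 0 and 0.008 m)) and distance of green_storage from where it was at the start of the episode below 0.012 m and distance of amber_jar from where it was at the start of the episode below 0.03 m and angle between each of red_buffer, yellow_buffer, blue_buffer, beaker's own z axis and vertical below 0.1 rad and linear speed of each of red_buffer, yellow_buffer, blue_buffer, beaker below 0.02 m/s and angular speed of each of red_buffer, yellow_buffer, blue_buffer, beaker below 0.3 rad/s); the robot touches nothing.
It fails at once if a buffer bottle or the beaker is tipped over (more than 0.6 rad) (angle between any of red_buffer, yellow_buffer, blue_buffer, beaker's own z axis and vertical above 0.6 rad).
It fails at once if the green bottle is pulled from its clip (moved more than 15 mm) (distance of green_storage from where it was at the start of the episode above 0.015 m).
It fails at once if the amber jar is moved more than 40 mm or tipped over (distance of amber_jar from where it was at the start of the episode above 0.04 m or angle between amber_jar's own z axis and vertical above 0.6 rad).
It also fails if it takes over 106 s, if anything falls off the work surface, if the arm or the gripper's body presses on something with over 40 N, if the wrist force passes 120 N, or if a joint passes its speed limit or range.

## Working session

There is one attempt and no reset: what is moved stays moved. The work goes in short steps, Python scripts to look and compute and a shell command to move; the robot and the scene stay as the last step left them, time stands still between calls to the robot, and variables do not carry over. Pictures are saved under pics/ and viewed, at most 14 in all, crops included, and the job is handed in when it is done.

```bash
mkdir -p pics; ls; python3 - <<'E'
from workcell import arm,cams
import cv2,numpy as np
for n in ["top","scene"]:
    f=cams.grab_frame(n); cv2.imwrite(f"pics/{n}0.png",f["image"])
    print(n,f["vertical_fov"],f["cx"],f["cy"],f["eye"],f["orientation"],f.keys())
    for l in "red_buffer yellow_buffer blue_buffer green_storage beaker strip stirrer tray amber_jar".split():
        print(l,[(round(r["confidence"],2),np.round(r["box"],1).tolist()) for r in cams.regions_of(f,l)[:2]])
print(arm.observe())
E
```

```text
pics
top 57.89748161959541 279.40177309162044 206.78469243413375 [ 0.48229118 -0.00584814  0.7564173 ] [ 0.70850463 -0.70325237  0.02729682 -0.05207853] dict_keys(['image', 'vertical_fov', 'cx', 'cy', 'eye', 'orientation', 'shot'])
red_buffer [(0.62, [370.4, 151.7, 33.2, 34.3])]
yellow_buffer [(0.7, [290.4, 154.9, 19.1, 29.9]), (0.16, [150.3, 184.5, 42.8, 35.6])]
blue_buffer [(0.92, [250.3, 153.7, 23.8, 30.6])]
green_storage [(0.58, [330.8, 149.8, 21.0, 31.5])]
beaker [(0.9, [431.1, 183.9, 39.7, 30.4]), (0.36, [309.6, 161.7, 161.7, 32.2])]
strip [(0.59, [310.1, 159.4, 160.2, 30.8])]
stirrer [(0.9, [231.2, 257.6, 66.7, 72.9])]
tray [(0.86, [358.6, 268.4, 133.5, 57.5])]
amber_jar [(0.88, [149.8, 183.8, 41.7, 33.2])]
scene 55.60220736449674 279.94203333934854 208.35246509113375 [ 1.09248371 -0.21076982  0.43386414] [ 0.74188193  0.4812822  -0.26050224 -0.38744964] dict_keys(['image', 'vertical_fov', 'cx', 'cy', 'eye', 'orientation', 'shot'])
red_buffer [(0.74, [200.9, 270.9, 36.2, 63.7])]
yellow_buffer [(0.81, [296.3, 239.2, 22.4, 65.0]), (0.36, [201.8, 271.2, 35.5, 63.8])]
blue_buffer 
[... 309 characters left out ...]
]
{'time_s': 1.0, 'joint_pos': array([-1.35810738e+00,  3.58741336e-01,  1.51041127e+00, -1.59297132e-05,
        1.27248727e+00, -1.15092444e-01]), 'joint_velocities': array([-0.00123241, -0.00108005, -0.00092391,  0.00020192,  0.00047479,
       -0.00023193]), 'tau': array([ 1.17663509e-03, -5.15342188e+01, -2.71137106e+01,  6.75360183e-02,
        2.45062890e-02, -2.08829954e-05]), 'tool_pos': array([ 0.19315122, -0.56802783,  0.24165344]), 'eef_rot': array([ 9.86599572e-01,  1.63160301e-01, -8.75580131e-06, -2.32138622e-05]), 'ft_force': array([0.04938915, 0.43392781, 0.44368075]), 'torque': array([0.01492988, 0.02416656, 0.02327567]), 'grasp_force': 0.0, 'grip_width': 0.087598260596413}
```

View pics/top0.png

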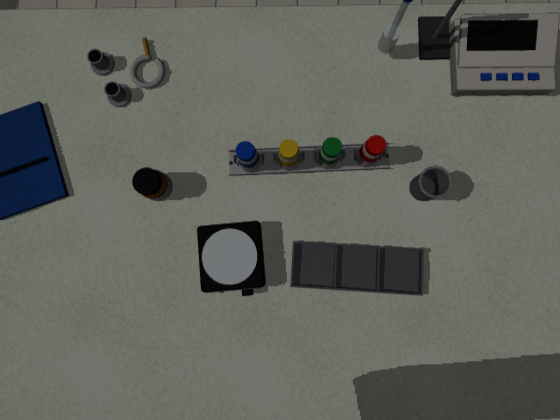

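View pics/scene0.png

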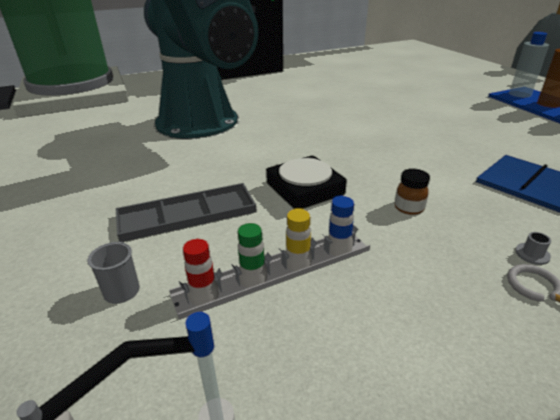

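```bash
cat > h.py <<'E'
import cv2,numpy as np
from scipy.spatial.transform import Rotation as R
from scipy.optimize import least_squares
def cam(f):
    F=210/np.tan(np.radians(f["vertical_fov"]/2)); return F,R.from_quat(f["orientation"]).as_matrix(),np.array(f["eye"])
def proj(f,P):
    F,M,e=cam(f); c=(np.atleast_2d(P)-e)@M; return np.c_[f["cx"]+F*c[:,0]/c[:,2],f["cy"]+F*c[:,1]/c[:,2]]
def ray(f,uv,z):
    F,M,e=cam(f); d=M@np.array([(uv[0]-f["cx"])/F,(uv[1]-f["cy"])/F,1]); return e+d*(z-e[2])/d[2]
a=np.linspace(0,2*np.pi,60)
def sil(f,x,y,levels):
    P=np.vstack([np.c_[x+r*np.cos(a),y+r*np.sin(a),0*a+z] for r,z in levels])
    return cv2.convexHull(proj(f,P).astype(np.float32))
def cen(c):
    m=cv2.moments(c); return np.array([m["m10"],m["m01"]])/m["m00"]
def fit(obs,levels,x0):  # obs: list of (frame, hull contour) -> xy, residual px
    fun=lambda p:np.concatenate([cen(sil(f,*p,levels))-cen(h) for f,h in obs])
    s=least_squares(fun,x0,diff_step=1e-3); return s.x,np.round(s.fun,1)
def hull(mask,near=None):
    n,l,st,c=cv2.connectedComponentsWithStats(mask.astype(np.uint8))
    i=1+np.argmax(st[1:,4]); return cv2.convexHull(cv2.findContours((l==i).astype(np.uint8),0,1)[0][0].astype(np.float32)),st[i]
HUE={"red_buffer":0,"yellow_buffer":24,"blue_buffer":112,"green_storage":65}
def capmask(f,name,box):
    hsv=cv2.cvtColor(f["image"],cv2.COLOR_BGR2HSV).astype(int)
    d=np.abs((hsv[...,0]-HUE[name]+90)%180-90); m=(d<13)&(hsv[...,1]>130)&(hsv[...,2]>40)
    w=np.zeros_like(m); cx,cy,bw,bh=box; w[int(cy-bh/2-6):int(cy+bh/2+6),int(cx-bw/2-6):int(cx+bw/2+6)]=1
    return m&w
E
python3 - <<'E'
from workcell import cams
from h import *
T=cams.grab_frame("top");S=cams.grab_frame("scene")
def best(f,l): return cams.regions_of(f,l)[0]
cap=[(.017,.076),(.017,.096)]
for l in HUE:
    o=[]
    for f in (T,S):
        b=best(f,l)["box"]; h,st=hull(capmask(f,l,b)); o.append((f,h)); print(st,end=' ')
    g=ray(o[0][0],cen(o[0][1]),.09)[:2]
    print(l,np.round(g,4),np.round(fit(o[:1],cap,g)[0],4),np.round(fit(o[1:],cap,g)[0],4),*fit(o,cap,g))
for l,lev in (("beaker",[(.0265,0),(.028,.07)]),("amber_jar",[(.029,0),(.029,.072)])):
    o=[(f,hull(best(f,l)["pixels"])[0]) for f in (T,S)]
    g=ray(T,cen(o[0][1]),.04)[:2]
    print(l,np.round(fit(o[:1],lev,g)[0],4),np.round(fit(o[1:],lev,g)[0],4),*fit(o,lev,g))
for f in (T,S):
    m=(f["image"].min(2)>0); b=best(f,"stirrer"); g=cv2.cvtColor(f["image"],6)
    m=b["pixels"]&(g>110); h,st=hull(m); e=cv2.fitEllipse(h); print("plate",e,fit([(f,h)],[(.052,.05)],ray(f,cen(h),.05)[:2])[0])
    m=b["pixels"]; h,_=hull(m); print(" stirrer rect",cv2.minAreaRect(h))
    h,_=hull(best(f,"tray")["pixels"]); p=cv2.approxPolyN(h,4,None,-1.0,True) if f is S else cv2.boxPoints(cv2.minAreaRect(h))
    W=np.array([ray(f,q,.018)[:2] for q in p.reshape(-1,2)]); print("tray",np.round(W,3).tolist(),W.mean(0),np.linalg.norm(W-np.roll(W,1,0),axis=1))
h,_=hull(best(T,"strip")["pixels"]);W=np.array([ray(T,q,.008)[:2] for q in cv2.boxPoints(cv2.minAreaRect(h))]);print("strip",W.round(3).tolist(),W.mean(0),np.linalg.norm(W-np.roll(W,1,0),axis=1))
E
```

```text
Traceback (most recent call last):
  File "h.py", line 21, in hull
    i=1+np.argmax(st[1:,4]); return cv2.convexHull(cv2.findContours((l==i).astype(np.uint8),0,1)[0][0].astype(np.float32)),st[i]
        ~~~~~~~~~^^^^^^^^^^
ValueError: attempt to get argmax of an empty sequence
```

```bash
cat > m.py <<'E'
from workcell import cams
from h import *
T=cams.grab_frame("top");S=cams.grab_frame("scene")
for f,pts in ((T,[(246,150),(289,148),(332,148),(376,144),(432,190)]),(S,[(342,206),(298,218),(250,233),(196,249)])):
    hsv=cv2.cvtColor(f["image"],cv2.COLOR_BGR2HSV); print([hsv[y,x].tolist() for x,y in pts])
def best(f,l): return cams.regions_of(f,l)[0]
BOX={"blue_buffer":[(248,153,30,36),(341,212,34,44)],"yellow_buffer":[(290,152,30,36),(298,222,34,44)],"green_storage":[(332,150,30,36),(250,238,34,44)],"red_buffer":[(373,150,34,36),(198,256,36,44)]}
cap=[(.017,.076),(.017,.096)]
for l in HUE:
    o=[]
    for k,f in enumerate((T,S)):
        h,st=hull(capmask(f,l,BOX[l][k])); o.append((f,h)); print(st,end=' ')
    g=ray(o[0][0],cen(o[0][1]),.09)[:2]
    print(l,np.round(g,4),np.round(fit(o[:1],cap,g)[0],4),np.round(fit(o[1:],cap,g)[0],4),*fit(o,cap,g))
for l,lev in (("beaker",[(.0265,0),(.028,.07)]),("amber_jar",[(.029,0),(.029,.072)])):
    o=[(f,hull(best(f,l)["pixels"])[0]) for f in (T,S)]
    g=ray(T,cen(o[0][1]),.04)[:2]
    print(l,np.round(fit(o[:1],lev,g)[0],4),np.round(fit(o[1:],lev,g)[0],4),*fit(o,lev,g))
for f in (T,S):
    b=best(f,"stirrer"); g=cv2.cvtColor(f["image"],6)
    m=b["pixels"]&(g>110); h,st=hull(m); e=cv2.fitEllipse(h); print("plate",e,fit([(f,h)],[(.052,.05)],ray(f,cen(h),.05)[:2])[0])
    h,_=hull(b["pixels"]); print(" stirrer rect",cv2.minAreaRect(h))
    h,_=hull(best(f,"tray")["pixels"]); p=cv2.boxPoints(cv2.minAreaRect(h)) if f is T else cv2.approxPolyN(h.astype(int),4)
    W=np.array([ray(f,q,.018)[:2] for q in p.reshape(-1,2)]); print("tray",np.round(W,3).tolist(),W.mean(0),np.linalg.norm(W-np.roll(W,1,0),axis=1))
h,_=hull(best(T,"strip")["pixels"]);W=np.array([ray(T,q,.008)[:2] for q in cv2.boxPoints(cv2.minAreaRect(h))]);print("strip",W.round(3).tolist(),W.mean(0),np.linalg.norm(W-np.roll(W,1,0),axis=1))
E
python3 m.py
```

```text
[[111, 228, 84], [24, 222, 115], [67, 202, 63], [1, 239, 98], [120, 12, 41]]
[[110, 204, 131], [24, 211, 175], [69, 191, 108], [1, 224, 154]]
[365 135  21  21 334] [183 239  26  26 553] red_buffer [ 0.6692 -0.152 ] [ 0.67   -0.1526] [ 0.6704 -0.1544] [ 0.67015057 -0.15379275] [ 0.6 -0.1  0.4 -0.2]
[279 139  19  21 315] [287 208  23  24 453] yellow_buffer [0.6619 0.0031] [0.6626 0.0031] [0.662  0.0018] [0.66223559 0.00233072] [ 0.4  0.2  0.4 -0. ]
[236 142  18  19 269] [332 195  22  22 387] blue_buffer [0.6592 0.0819] [0.6599 0.0823] [0.6576 0.0797] [0.65865488 0.08069228] [0.8 0.7 0.9 0.2]
[322 138  20  17 264] [238 224  24  23 446] green_storage [ 0.6673 -0.0749] [ 0.6681 -0.0751] [ 0.6666 -0.0765] [ 0.6673796  -0.07601718] [0.5 0.4 0.5 0.2]
beaker [ 0.6076 -0.2638] [ 0.606  -0.2648] [ 0.60700412 -0.2643993 ] [0.3 0.3 0.3 0.4]Traceback (most recent call last):
  File "m.py", line 16, in <module>
    o=[(f,hull(best(f,l)["pixels"])[0]) for f in (T,S)]
               ~~~~^^^^^
  File "m.py", line 6, in best
    def best(f,l): return cams.regions_of(f,l)[0]
                          ~~~~~~~~~~~~~~~~~~~~^^^
IndexError: list index out of range
```

```bash
cat > m2.py <<'E'
import re
s=open('m.py').read()
s=s.replace('def best(f,l): return cams.regions_of(f,l)[0]','''def best(f,l):
    for n in "ab":
        r=cams.regions_of(f,l)
        if r: return r[0]
        f=G=None or f
    z=np.zeros((420,560),bool); z[100:103,100:103]=1; print("miss",l); return dict(pixels=z)''')
exec(s)
E
python3 m2.py | tail -14
```

```text
[[109, 214, 130], [24, 212, 176], [68, 185, 110], [1, 227, 153]]
[365 135  21  21 330] [183 239  26  26 552] red_buffer [ 0.6692 -0.1521] [ 0.6701 -0.1527] [ 0.6704 -0.1544] [ 0.67018144 -0.15378952] [ 0.6 -0.   0.4 -0.2]
[279 139  19  21 315] [287 208  23  24 453] yellow_buffer [0.6619 0.0031] [0.6626 0.0031] [0.662  0.0018] [0.66223827 0.00232124] [ 0.4  0.2  0.4 -0. ]
[236 141  18  20 272] [332 195  22  22 388] blue_buffer [0.6594 0.082 ] [0.6602 0.0823] [0.6576 0.0797] [0.65881592 0.08068808] [0.9 0.8 1.  0.2]
[322 138  20  17 265] [238 224  23  23 445] green_storage [ 0.6673 -0.0749] [ 0.6681 -0.0751] [ 0.6665 -0.0766] [ 0.66731459 -0.07613658] [0.6 0.4 0.5 0.2]
beaker [ 0.6078 -0.2641] [ 0.6059 -0.2648] [ 0.60706565 -0.26449957] [0.3 0.4 0.3 0.4]
amber_jar [0.6075 0.2665] [0.6119 0.2621] [0.60837054 0.26550106] [ 0.5 -0.4  0.3 -1.3]
plate ((229.12222290039062, 256.37640380859375), (53.80691909790039, 54.6440544128418), 45.941307067871094) [0.46920381 0.11194819]
 stirrer rect ((231.21014404296875, 258.36187744140625), (74.85395812988281, 64.99817657470703), 86.42366790771484)
tray [[0.411, -0.001], [0.502, -0.006], [0.489, -0.258], [0.399, -0.25]] [ 0.45017068 -0.12860737] [0.24920105 0.09213627 0.25261789 0.09092327]
plate ((304.9615478515625, 170.6185760498047), (26.39398193359375, 51.93888854980469), 91.97012329101562) [0.47218784 0.10903797]
 stirrer rect ((305.8810729980469, 181.113525390625), (49.70051574707031, 76.75640869140625), 72.89727020263672)
tray [[0.553, 0.173], [0.689, 0.086], [0.695, 0.03], [0.536, 0.137]] [0.61818368 0.10625449] [0.04041575 0.16190693 0.0561217  0.19146269]
strip [[0.684, 0.126], [0.693, -0.064], [0.638, -0.066], [0.628, 0.122]] [0.66087565 0.02953936] [0.05613169 0.18961949 0.05570463 0.18804594]
```

```bash
r='x'
python3 -m jog '[0.2,0.2,0,0.08,1, 0.4,0.35,0,0.16,1, 0.6,0.5,0,0.24,1, 0.69,0.507,0,0.274,1, 0.69,0.507,0,0.274,1, 0.69,0.507,0,0.274,1, 0.69,0.507,0,0.274,1, 0.69,0.507,0,0.274,1, 0.69,0.507,0,0.274,1, 0.69,0.507,0,0.274,1]' 40
python3 -m jog '[0.14,0.1,0,0.05,1, 0.28,0.2,0,0.11,1, 0.42,0.3,0,0.16,1, 0.56,0.4,0,0.22,1, 0.69,0.507,0,0.274,1, 0.69,0.507,0,0.274,1, 0.69,0.507,0,0.274,1, 0.69,0.507,0,0.274,1, 0.69,0.507,0,0.274,1, 0.69,0.507,0,0.274,1]'
python3 -m jog '[0.14,0.1,0,0.05,1, 0.28,0.2,-0.1,0.11,1, 0.42,0.3,-0.2,0.16,1, 0.56,0.4,-0.3,0.22,1, 0.69,0.507,-0.4,0.274,1, 0.69,0.507,-0.4,0.274,1, 0.69,0.507,-0.4,0.274,1, 0.69,0.507,-0.4,0.274,1, 0.69,0.507,-0.4,0.274,1, 0.69,0.507,-0.4,0.274,1]'
python3 - <<'E'
from workcell import cams,arm
from h import *
f=cams.grab_frame("wrist");cv2.imwrite("pics/w1.png",f["image"]);print(arm.observe())
q=cams.grab_frame("top");cv2.imwrite("pics/t1.png",q["image"])
p=proj(f,[[.607,-.2645,.07]]);print(p)
for l,lev in (("beaker",[(.028,.07)]),):
    for g in (f,q):
        for r in cams.regions_of(g,l)[:2]: print(r["confidence"],r["box"],fit([(g,hull(r["pixels"])[0])],[(.0265,0),(.028,.07)],[.607,-.2645]))
E
```

```text
time_s: 2.78
tool_pos: [0.3299, -0.4675, 0.2416]
eef_rot: [0.929, 0.369, -0.0, -0.0]
ft_force: [-0.5, -0.1, 0.3]
grip_width: 0.0879
grasp_force: 0.0
time_s: 3.62
tool_pos: [0.468, -0.3663, 0.2416]
eef_rot: [0.829, 0.559, -0.0, -0.0]
ft_force: [0.2, -0.8, -0.2]
grip_width: 0.0876
grasp_force: 0.0
time_s: 4.45
tool_pos: [0.6066, -0.2655, 0.1629]
eef_rot: [0.691, 0.723, 0.0, 0.001]
ft_force: [-0.5, -0.2, 0.4]
grip_width: 0.0877
grasp_force: 0.0
{'time_s': 4.5, 'joint_pos': array([-5.16387054e-01,  5.17743376e-01,  1.45343283e+00, -2.95066909e-04,
        1.16879961e+00, -5.62109649e-01]), 'joint_velocities': array([ 0.00505128,  0.00230001,  0.00123328,  0.00204024, -0.00149692,
       -0.00137582]), 'tau': array([ 1.62089188e-01, -5.93477905e+01, -2.51765800e+01,  5.33197587e-02,
        4.77386685e-02,  3.55131393e-03]), 'tool_pos': array([ 0.60670119, -0.26535148,  0.16283471]), 'eef_rot': array([6.90716145e-01, 7.23125532e-01, 6.52642163e-05, 8.17148652e-04]), 'ft_force': array([-0.88974167,  0.3337116 ,  0.3725787 ]), 'torque': array([ 0.00158037, -0.10623049, -0.00968089]), 'grasp_force': 0.0, 'grip_width': 0.08805957360514186}
[[278.41323124 218.10660978]]
0.76 [277.2, 212.4, 72.9, 81.5] (array([ 0.60582716, -0.26501408]), array([ 0., -0.]))
0.68 [431.6, 182.7, 39.0, 34.6] (array([ 0.6087372 , -0.26429957]), array([-0., -0.]))
```

```bash
python3 -m jog '[0,0.005,-0.15,0,1, 0,0.005,-0.3,0,1, 0,0.005,-0.45,0,1, 0,0.005,-0.55,0,1, 0,0.005,-0.585,0,1, 0,0.005,-0.585,0,1, 0,0.005,-0.585,0,1, 0,0.005,-0.585,0,0.3, 0,0.005,-0.585,0,0.1, 0,0.005,-0.585,0,0]' 25
python3 -m jog '[0,0,0,0,-0.2, 0,0,0,0,-0.2, 0,0,0,0,-0.2, 0,0,0,0,-0.2, 0,0,0,0,-0.2, 0,0,0,0,-0.2, 0,0,0.05,0,-0.2, 0,0,0.2,0,-0.2, 0,0,0.4,0,-0.2, 0,0,0.4,0,-0.2]'
```

```text
time_s: 5.48
tool_pos: [0.6082, -0.2634, 0.0462]
eef_rot: [0.69, 0.724, 0.0, 0.001]
ft_force: [0.3, -0.4, 0.1]
grip_width: 0.0713
grasp_force: 0.0
time_s: 6.32
tool_pos: [0.6113, -0.2649, 0.132]
eef_rot: [0.69, 0.724, 0.001, 0.005]
ft_force: [1.1, -0.2, -0.1]
grip_width: 0.0563
grasp_force: 25.0
```

```bash
python3 -m jog '[-0.15,0.13,0.03,0,-0.2, -0.3,0.26,0.03,0,-0.2, -0.45,0.39,0.03,0,-0.2, -0.6,0.52,0.03,0,-0.2, -0.72,0.62,0.03,0,-0.2, -0.785,0.678,0.03,0,-0.2, -0.785,0.678,0.03,0,-0.2, -0.785,0.678,0.03,0,-0.2, -0.785,0.678,0.03,0,-0.2, -0.785,0.678,0.03,0,-0.2]'
python3 - <<'E'
from workcell import cams,arm
from h import *
f=cams.grab_frame("wrist");q=cams.grab_frame("top");print(arm.observe()["tool_pos"])
y=R.from_euler("z",-2.8,degrees=True).as_matrix()
def tray(img,f):
    img=img.copy()
    for by in (-.121,-.041,.041,.121):
        pts=proj(f,np.array([[-.042,by,.018],[.042,by,.018]])@y.T+[.450,-.129,0]); cv2.line(img,*[tuple(int(v) for v in p) for p in pts],(0,0,255),1)
    return img
s=cams.grab_frame("scene")
cv2.imwrite("pics/c1.png",np.hstack([tray(f["image"],f)[::1],]))
a=tray(q["image"],q)[210:310,190:440]; b=tray(s["image"],s)[150:250,80:330]
cv2.imwrite("pics/c2.png",cv2.resize(np.vstack([a,b]),None,fx=3,fy=3))
E
```

```text
time_s: 7.15
tool_pos: [0.452, -0.1284, 0.131]
eef_rot: [0.69, 0.724, 0.0, 0.001]
ft_force: [-0.4, 0.1, -1.6]
grip_width: 0.0561
grasp_force: 25.0
[ 0.45146921 -0.12814643  0.13069615]
```

View pics/c1.png

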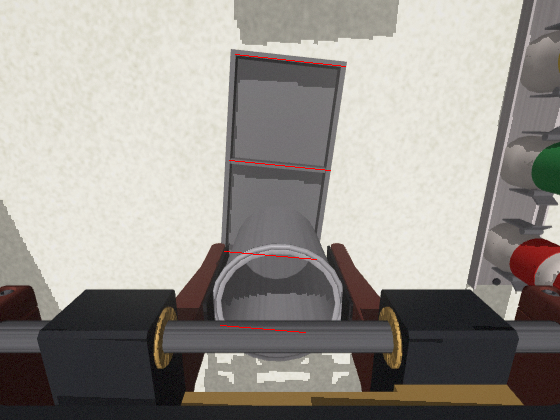

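View pics/c2.png

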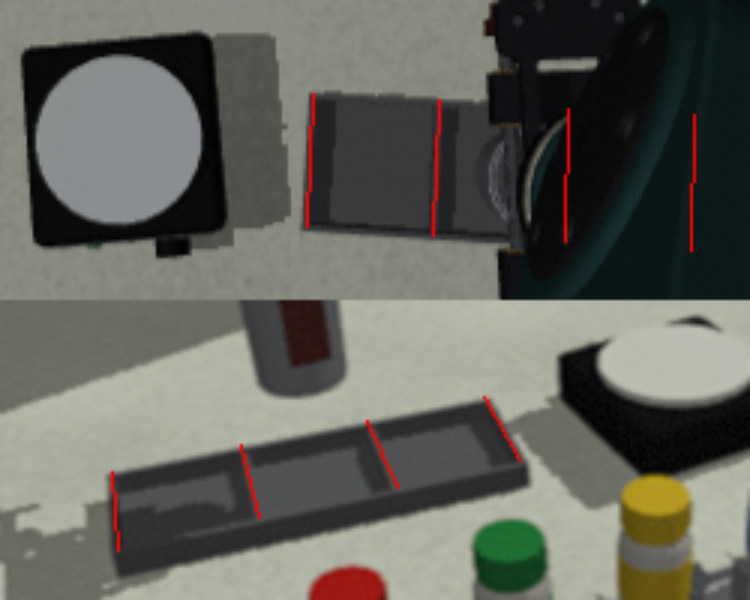

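```bash
python3 -m jog '[-0.007,0,-0.12,0,-0.2, -0.007,0,-0.24,0,-0.2, -0.007,0,-0.33,0,-0.2, -0.007,0,-0.38,0,-0.2, -0.007,0,-0.4,0,-0.2, -0.007,0,-0.4,0,-0.2, -0.007,0,-0.4,0,-0.2, -0.007,0,-0.4,0,-0.2, -0.007,0,-0.4,0,0.2, -0.007,0,-0.4,0,0.4]'
python3 -m jog '[0,0,0,0,0.7, 0,0,0,0,0.7, 0,0,0,0,0.7, 0,0,0,0,0.7, 0,0,0.1,0,0.7, 0,0,0.25,0,0.7, 0,0,0.4,0,0.7, 0,0,0.5,0,0.7, 0,0,0.55,0,0.7, 0,0,0.55,0,0.7]'
```

```text
time_s: 8.13
tool_pos: [0.4494, -0.1275, 0.0512]
eef_rot: [0.69, 0.724, 0.0, 0.001]
ft_force: [0.7, -0.8, -1.1]
grip_width: 0.0593
grasp_force: 0.0
time_s: 8.97
tool_pos: [0.4504, -0.1279, 0.1631]
eef_rot: [0.69, 0.724, 0.001, 0.002]
ft_force: [-0.5, 0.1, -0.4]
grip_width: 0.0747
grasp_force: 0.0
```

```bash
python3 -m jog '[0.15,-0.017,0,0,0.8, 0.3,-0.035,0,0,0.8, 0.45,-0.052,0,0,0.8, 0.6,-0.07,0,0,0.8, 0.75,-0.087,0,0,0.8, 0.9,-0.105,0,0,0.8, 1,-0.117,0,0,0.8, 1,-0.12,0,0,0.8, 1,-0.12,0,0,0.8, 1,-0.12,0,0,0.8]' 45
python3 -m jog '[0.1,-0.01,0,0,0.8, 0.1,-0.01,-0.1,0,0.8, 0.1,-0.01,-0.25,0,0.8, 0.1,-0.01,-0.4,0,0.8, 0.1,-0.01,-0.48,0,0.8, 0.1,-0.01,-0.525,0,0.8, 0.1,-0.01,-0.525,0,0.8, 0.1,-0.01,-0.525,0,0.8, 0.1,-0.01,-0.525,0,0.8, 0.1,-0.01,-0.525,0,0.8]'
```

```text
time_s: 9.8
tool_pos: [0.6468, -0.1508, 0.1592]
eef_rot: [0.69, 0.724, -0.001, -0.002]
ft_force: [-1.1, -0.6, -0.3]
grip_width: 0.079
grasp_force: 0.0
time_s: 10.63
tool_pos: [0.6698, -0.1536, 0.0575]
eef_rot: [0.69, 0.724, 0.001, 0.001]
ft_force: [-0.4, -0.3, 0.1]
grip_width: 0.079
grasp_force: 0.0
```

```bash
python3 -m jog '[0,0,0,0,-0.5, 0,0,0,0,-0.5, 0,0,0,0,-0.5, 0,0,0,0,-0.5, 0,0,0,0,-0.5, 0,0,0,0,-0.5, 0,0,0,0,-0.5, 0,0,0,0,-0.5, 0,0,0,0,-0.5, 0,0,0,0,-0.5]' 45
python3 -m jog '[0,0,0.02,0,-0.5, 0,0,0.04,0,-0.5, 0,0,0.07,0,-0.5, 0,0,0.1,0,-0.5, 0,0,0.14,0,-0.5, 0,0,0.18,0,-0.5, 0,0,0.24,0,-0.5, 0,0,0.32,0,-0.5, 0,0,0.42,0,-0.5, 0,0,0.5,0,-0.5]'
```

```text
time_s: 11.47
tool_pos: [0.6688, -0.1532, 0.0556]
eef_rot: [0.69, 0.724, -0.0, -0.0]
ft_force: [-0.1, -0.1, 0.5]
grip_width: 0.0374
grasp_force: 45.0
time_s: 12.3
tool_pos: [0.6698, -0.1538, 0.159]
eef_rot: [0.69, 0.724, 0.001, 0.002]
ft_force: [1.0, -0.7, -1.2]
grip_width: 0.0374
grasp_force: 45.0
```

```bash
python3 - <<'E'
from workcell import cams
from h import *
s=cams.grab_frame("scene");w=cams.grab_frame("wrist")
cv2.imwrite("pics/d1.png",np.hstack([cv2.resize(s["image"],(400,300)),cv2.resize(w["image"],(400,300))]))
E
```

```text
(no output)
```

View pics/d1.png

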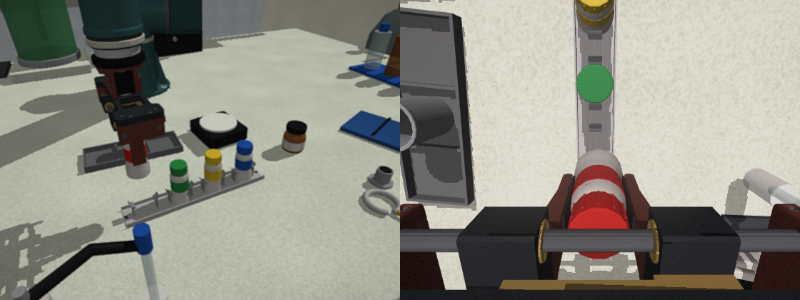

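```bash
python3 -m jog '[-0.15,0.08,0,0,-0.5, -0.3,0.16,0,0,-0.5, -0.45,0.24,0,0,-0.5, -0.6,0.32,0,0,-0.5, -0.75,0.4,0,0,-0.5, -0.9,0.48,0,0,-0.5, -1,0.53,0,0,-0.5, -1,0.53,0,0,-0.5, -1,0.53,0,0,-0.5, -1,0.53,0,0,-0.5]'
python3 -m jog '[-0.08,0,0,0,-0.5, -0.08,0,-0.1,0,-0.5, -0.08,0,-0.2,0,-0.5, -0.08,0,-0.3,0,-0.5, -0.08,0,-0.4,0,-0.5, -0.08,0,-0.45,0,-0.5, -0.08,0,-0.46,0,-0.5, -0.08,0,-0.46,0,-0.5, -0.08,0,-0.46,0,-0.5, -0.08,0,-0.46,0,-0.5]'
```

```text
time_s: 13.23
tool_pos: [0.4702, -0.0477, 0.1561]
eef_rot: [0.69, 0.724, 0.001, 0.001]
ft_force: [0.3, -0.5, -1.6]
grip_width: 0.0375
grasp_force: 45.0
time_s: 14.07
tool_pos: [0.454, -0.0477, 0.0643]
eef_rot: [0.69, 0.724, 0.0, 0.001]
ft_force: [0.4, -0.8, -1.5]
grip_width: 0.0373
grasp_force: 45.0
```

```bash
python3 -m jog '[0,0.003,-0.02,0,-0.5, 0,0.003,-0.033,0,-0.5, 0,0.003,-0.033,0,-0.5, 0,0.003,-0.033,0,-0.5, 0,0.003,-0.033,0,0.5, 0,0.003,-0.033,0,0.5, 0,0.003,-0.033,0,0.5, 0,0.003,-0.033,0,0.5, 0,0.003,-0.033,0,0.5, 0,0.003,-0.033,0,0.5]'
python3 -m jog '[0,0,0.1,0,0.5, 0,0,0.25,0,0.5, 0,0,0.4,0,0.5, 0,0,0.52,0,0.5, 0,0,0.52,0,0.5, 0,0,0.52,0,0.5, 0,0,0.52,0,0.5, 0,0,0.52,0,0.5, 0,0,0.52,0,0.5, 0,0,0.52,0,0.5]'
python3 - <<'E'
from workcell import cams
from h import *
s=cams.grab_frame("scene");w=cams.grab_frame("wrist")
cv2.imwrite("pics/d2.png",np.hstack([cv2.resize(s["image"],(400,300)),cv2.resize(w["image"],(400,300))]))
E
```

```text
time_s: 14.9
tool_pos: [0.4528, -0.0466, 0.0571]
eef_rot: [0.69, 0.724, -0.0, 0.0]
ft_force: [-0.3, -0.7, 0.2]
grip_width: 0.0656
grasp_force: 0.0
time_s: 15.73
tool_pos: [0.4519, -0.0464, 0.1599]
eef_rot: [0.69, 0.724, -0.001, -0.001]
ft_force: [-0.1, 0.7, -0.1]
grip_width: 0.066
grasp_force: 0.0
```

View pics/d2.png

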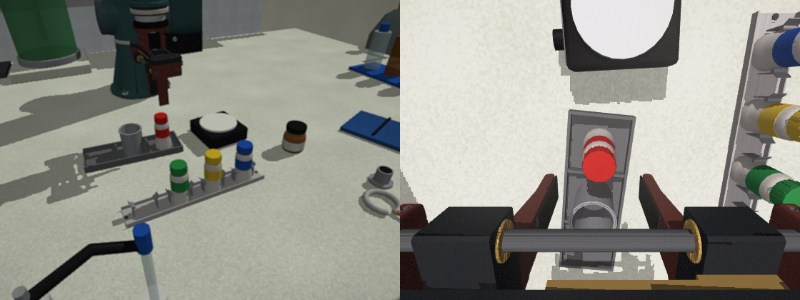

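```bash
python3 -m jog '[0.15,0.095,0,0,0.8, 0.3,0.19,0,0,0.8, 0.45,0.285,0,0,0.8, 0.6,0.38,0,0,0.8, 0.75,0.475,0,0,0.8, 0.9,0.57,0,0,0.8, 1,0.635,0,0,0.8, 1,0.635,0,0,0.8, 1,0.635,0,0,0.8, 1,0.635,0,0,0.8]' 45
python3 -m jog '[0.03,0.003,0,0,0.8, 0.03,0.003,-0.1,0,0.8, 0.03,0.003,-0.25,0,0.8, 0.03,0.003,-0.4,0,0.8, 0.03,0.003,-0.48,0,0.8, 0.03,0.003,-0.52,0,0.8, 0.03,0.003,-0.52,0,0.8, 0.03,0.003,-0.52,0,0.8, 0.03,0.003,-0.52,0,0.8, 0.03,0.003,-0.52,0,0.8]'
```

```text
time_s: 16.67
tool_pos: [0.6515, 0.0801, 0.1601]
eef_rot: [0.69, 0.724, -0.001, -0.001]
ft_force: [-0.4, 0.6, -0.3]
grip_width: 0.0791
grasp_force: 0.0
time_s: 17.5
tool_pos: [0.66, 0.0809, 0.0588]
eef_rot: [0.69, 0.724, 0.001, 0.001]
ft_force: [-0.3, 0.2, 0.6]
grip_width: 0.079
grasp_force: 0.0
```

```bash
python3 -m jog '[0,0,-0.01,0,-0.5, 0,0,-0.01,0,-0.5, 0,0,-0.01,0,-0.5, 0,0,-0.01,0,-0.5, 0,0,-0.01,0,-0.5, 0,0,-0.01,0,-0.5, 0,0,-0.01,0,-0.5, 0,0,-0.01,0,-0.5, 0,0,-0.01,0,-0.5, 0,0,-0.01,0,-0.5]' 45
python3 -m jog '[0,0,0.02,0,-0.5, 0,0,0.04,0,-0.5, 0,0,0.07,0,-0.5, 0,0,0.1,0,-0.5, 0,0,0.14,0,-0.5, 0,0,0.18,0,-0.5, 0,0,0.24,0,-0.5, 0,0,0.36,0,-0.5, 0,0,0.5,0,-0.5, 0,0,0.6,0,-0.5]'
```

```text
time_s: 18.33
tool_pos: [0.6586, 0.081, 0.055]
eef_rot: [0.69, 0.724, -0.0, -0.0]
ft_force: [-0.8, 0.9, 0.5]
grip_width: 0.0376
grasp_force: 45.0
time_s: 19.17
tool_pos: [0.6601, 0.0812, 0.1792]
eef_rot: [0.69, 0.724, 0.002, 0.001]
ft_force: [0.2, 0.7, -0.7]
grip_width: 0.0375
grasp_force: 45.0
```

```bash
python3 -m jog '[-0.1,-0.14,0,0,-0.5, -0.2,-0.28,0,0,-0.5, -0.3,-0.42,0,0,-0.5, -0.4,-0.56,0,0,-0.5, -0.5,-0.7,0,0,-0.5, -0.6,-0.84,0,0,-0.5, -0.7,-0.96,0,0,-0.5, -0.7,-0.96,0,0,-0.5, -0.7,-0.96,0,0,-0.5, -0.7,-0.96,0,0,-0.5]'
python3 -m jog '[-0.1,-0.14,0,0,-0.5, -0.2,-0.28,0,0,-0.5, -0.3,-0.42,0,0,-0.5, -0.365,-0.5,0,0,-0.5, -0.365,-0.5,-0.1,0,-0.5, -0.365,-0.5,-0.22,0,-0.5, -0.365,-0.5,-0.34,0,-0.5, -0.365,-0.5,-0.46,0,-0.5, -0.365,-0.5,-0.54,0,-0.5, -0.365,-0.5,-0.54,0,-0.5]'
```

```text
time_s: 20.0
tool_pos: [0.5199, -0.1111, 0.1765]
eef_rot: [0.69, 0.724, 0.001, 0.001]
ft_force: [-0.3, 0.1, -0.8]
grip_width: 0.0377
grasp_force: 45.0
time_s: 20.83
tool_pos: [0.4454, -0.2093, 0.0647]
eef_rot: [0.689, 0.724, -0.0, -0.002]
ft_force: [-0.3, -0.2, -0.9]
grip_width: 0.0373
grasp_force: 45.0
```

```bash
python3 - <<'E'
from workcell import cams,arm
from h import *
w=cams.grab_frame("wrist");s=cams.grab_frame("scene");print(arm.observe()["tool_pos"],arm.observe()["ft_force"])
cv2.imwrite("pics/d3.png",np.hstack([cv2.resize(s["image"],(400,300)),cv2.resize(w["image"],(400,300))]))
E
```

```text
[ 0.44673676 -0.2104609   0.06713479] [ 0.20069811  0.11928812 -0.53867117]
```

View pics/d3.png

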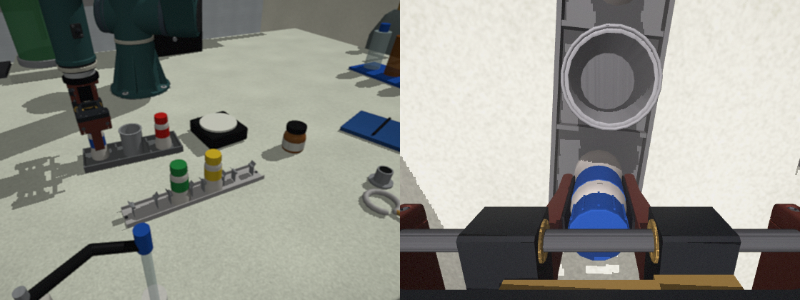

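```bash
python3 -m jog '[0,0,-0.03,0,-0.5, 0,0,-0.048,0,-0.5, 0,0,-0.048,0,-0.5, 0,0,-0.048,0,-0.5, 0,0,-0.048,0,0.5, 0,0,-0.048,0,0.5, 0,0,-0.048,0,0.5, 0,0,-0.048,0,0.5, 0,0,-0.048,0,0.5, 0,0,-0.048,0,0.5]'
python3 -m jog '[0,0,0.1,0,0.5, 0,0,0.25,0,0.5, 0,0,0.4,0,0.5, 0,0,0.55,0,0.5, 0.1,0.1,0.55,0,0.8, 0.22,0.22,0.55,0,0.8, 0.34,0.34,0.55,0,0.8, 0.46,0.46,0.55,0,0.8, 0.58,0.58,0.55,0,0.8, 0.58,0.58,0.55,0,0.8]'
python3 -m jog '[0.12,0.12,0,0,0.8, 0.24,0.24,0,0,0.8, 0.36,0.36,0,0,0.8, 0.48,0.48,0,0,0.8, 0.5,0.49,0,0,0.8, 0.5,0.49,0,0,0.8, 0.5,0.49,0,0,0.8, 0.5,0.49,0,0,0.8, 0.5,0.49,0,0,0.8, 0.5,0.49,0,0,0.8]'
```

```text
time_s: 21.77
tool_pos: [0.4458, -0.2111, 0.0575]
eef_rot: [0.69, 0.724, -0.0, 0.0]
ft_force: [-0.4, -0.1, -0.4]
grip_width: 0.0655
grasp_force: 0.0
time_s: 22.6
tool_pos: [0.566, -0.0915, 0.1678]
eef_rot: [0.689, 0.725, 0.002, 0.001]
ft_force: [0.9, -1.0, 0.1]
grip_width: 0.0793
grasp_force: 0.0
time_s: 23.43
tool_pos: [0.6609, 0.0019, 0.1675]
eef_rot: [0.69, 0.723, -0.0, -0.0]
ft_force: [-0.1, -0.2, 0.1]
grip_width: 0.0788
grasp_force: 0.0
```

```bash
python3 -m jog '[0.005,0.003,-0.12,0,0.8, 0.005,0.003,-0.26,0,0.8, 0.005,0.003,-0.4,0,0.8, 0.005,0.003,-0.5,0,0.8, 0.005,0.003,-0.56,0,0.8, 0.005,0.003,-0.56,0,0.8, 0.005,0.003,-0.56,0,0.8, 0.005,0.003,-0.56,0,0.8, 0.005,0.003,-0.56,0,0.3, 0.005,0.003,-0.56,0,0]' 45
python3 -m jog '[0,0,0,0,-0.5, 0,0,0,0,-0.5, 0,0,0,0,-0.5, 0,0,0,0,-0.5, 0,0,0,0,-0.5, 0,0,0,0,-0.5, 0,0,0,0,-0.5, 0,0,0,0,-0.5, 0,0,0,0,-0.5, 0,0,0,0,-0.5]' 45
python3 -m jog '[0,0,0.02,0,-0.5, 0,0,0.04,0,-0.5, 0,0,0.07,0,-0.5, 0,0,0.1,0,-0.5, 0,0,0.14,0,-0.5, 0,0,0.18,0,-0.5, 0,0,0.24,0,-0.5, 0,0,0.36,0,-0.5, 0,0,0.5,0,-0.5, 0,0,0.6,0,-0.5]'
```

```text
time_s: 24.27
tool_pos: [0.6639, 0.0034, 0.057]
eef_rot: [0.69, 0.724, 0.001, 0.001]
ft_force: [-1.0, 0.6, 1.2]
grip_width: 0.0694
grasp_force: 0.0
time_s: 25.1
tool_pos: [0.6626, 0.0036, 0.0555]
eef_rot: [0.69, 0.724, -0.0, -0.0]
ft_force: [-1.2, 0.2, 2.9]
grip_width: 0.0375
grasp_force: 45.0
time_s: 25.93
tool_pos: [0.664, 0.0032, 0.1794]
eef_rot: [0.69, 0.724, 0.001, 0.002]
ft_force: [1.4, 0.8, -0.3]
grip_width: 0.0375
grasp_force: 45.0
```

```bash
python3 -m jog '[-0.15,0.085,0,0,-0.5, -0.3,0.17,0,0,-0.5, -0.45,0.255,0,0,-0.5, -0.6,0.34,0,0,-0.5, -0.75,0.425,0,0,-0.5, -0.9,0.51,0,0,-0.5, -0.963,0.54,0,0,-0.5, -0.963,0.54,-0.1,0,-0.5, -0.963,0.54,-0.2,0,-0.5, -0.963,0.54,-0.2,0,-0.5]'
python3 - <<'E'
from workcell import cams,arm
from h import *
w=cams.grab_frame("wrist");s=cams.grab_frame("scene");st=arm.observe();print(st["tool_pos"],st["ft_force"])
for f in (w,s):
    im=f["image"]
    for (x,y,c) in ((.470,.1115,(0,0,255)),):
        cv2.polylines(im,[sil(f,x,y,[(.052,.05)]).astype(int)],True,c,1)
cv2.imwrite("pics/d4.png",np.hstack([cv2.resize(s["image"][120:330,160:440],(400,300)),cv2.resize(w["image"],(400,300))]))
E
```

```text
time_s: 26.77
tool_pos: [0.4693, 0.1114, 0.1344]
eef_rot: [0.69, 0.724, -0.001, -0.0]
ft_force: [-0.5, -0.0, -1.6]
grip_width: 0.0378
grasp_force: 45.0
[0.47087524 0.11134856 0.13617971] [ 0.33496512 -0.32998455 -1.23779894]
```

View pics/d4.png

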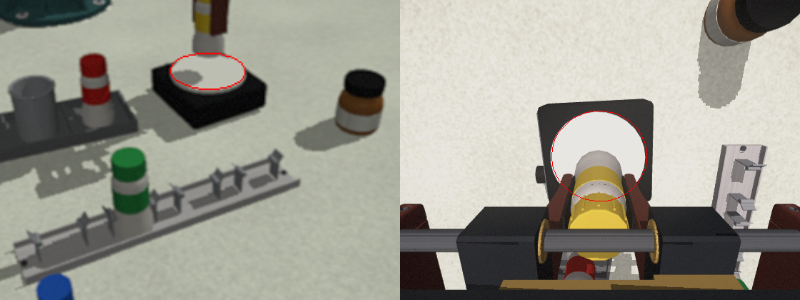

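```bash
python3 -m jog '[0,0,-0.06,0,-0.5, 0,0,-0.12,0,-0.5, 0,0,-0.15,0,-0.5, 0,0,-0.16,0,-0.5, 0,0,-0.16,0,-0.5, 0,0,-0.16,0,-0.5, 0,0,-0.16,0,-0.5, 0,0,-0.16,0,0.2, 0,0,-0.16,0,0.5, 0,0,-0.16,0,0.5]'
python3 -m jog '[0,0,0,0,0.5, 0,0,0,0,0.5, 0,0,0,0,0.5, 0,0,0,0,0.5, 0,0,0.1,0,0.5, 0,0,0.25,0,0.5, 0,0,0.4,0,0.5, 0,0,0.55,0,0.5, 0,0,0.6,0,0.5, 0,0,0.6,0,0.5]'
python3 -m jog '[0,0,0.1,0,0.5, 0,0.1,0.1,0,0.5, 0,0.25,0.1,0,0.5, 0,0.4,0.1,0,0.5, 0,0.55,0.1,0,0.5, 0,0.7,0.1,0,0.5, 0,0.85,0.1,0,0.5, 0,1,0.1,0,0.5, 0,1,0.1,0,0.5, 0,1,0.1,0,0.5]'
cat > m3.py <<'E'
from workcell import cams
from h import *
T=cams.grab_frame("top");S=cams.grab_frame("scene")
G={"red_buffer":(.454,-.047,.004),"yellow_buffer":(.47,.1115,.05),"blue_buffer":(.446,-.2105,.004),"green_storage":(.6673,-.076,.003)}
for l,(x,y,z) in G.items():
    lev=[(.017,z+.073),(.017,z+.093)]; o=[]
    for f in (T,S):
        p=cen(sil(f,x,y,lev)); o.append((f,hull(capmask(f,l,(*p,28,28)))[0]))
    print(l,fit(o,lev,[x,y]))
cv2.imwrite("pics/e1.png",np.hstack([cv2.resize(S["image"],(400,300)),cv2.resize(T["image"],(400,300))]))
for l,lev in (("beaker",[(.0265,.004),(.028,.074)]),("amber_jar",[(.029,0),(.029,.072)])):
    for f in (T,S):
        r=cams.regions_of(f,l)
        if r: print(l,r[0]["confidence"],fit([(f,hull(r[0]["pixels"])[0])],lev,[.45,-.129]))
E
python3 m3.py
```

```text
time_s: 27.7
tool_pos: [0.4704, 0.1116, 0.1038]
eef_rot: [0.69, 0.724, 0.0, 0.0]
ft_force: [0.6, -0.4, 1.1]
grip_width: 0.0543
grasp_force: 0.0
time_s: 28.53
tool_pos: [0.4722, 0.1118, 0.226]
eef_rot: [0.69, 0.724, 0.002, 0.002]
ft_force: [-0.2, 0.6, 0.2]
grip_width: 0.0663
grasp_force: 0.0
time_s: 29.37
tool_pos: [0.4691, 0.3123, 0.2411]
eef_rot: [0.689, 0.725, -0.002, -0.001]
ft_force: [-0.4, 0.2, 0.3]
grip_width: 0.0661
grasp_force: 0.0
red_buffer (array([ 0.45320977, -0.04641296]), array([ 0.5, -0. ,  0.5, -0.4]))
yellow_buffer (array([0.47162386, 0.1109008 ]), array([ 0.4,  0. ,  0.5, -0.5]))
blue_buffer (array([ 0.44693857, -0.21307158]), array([-0.5, -0.2, -0.5, -0.4]))
green_storage (array([ 0.66695939, -0.07590277]), array([0.4, 0.3, 0.4, 0.2]))
beaker 0.63 (array([ 0.45120498, -0.12857014]), array([0., 0.]))
beaker 0.97 (array([ 0.44757445, -0.12910059]), array([ 0., -0.]))
amber_jar 0.86 (array([0.60699609, 0.26544707]), array([-0.,  0.]))
amber_jar 0.83 (array([0.60897545, 0.26314505]), array([-0.,  0.]))
```

View pics/e1.png

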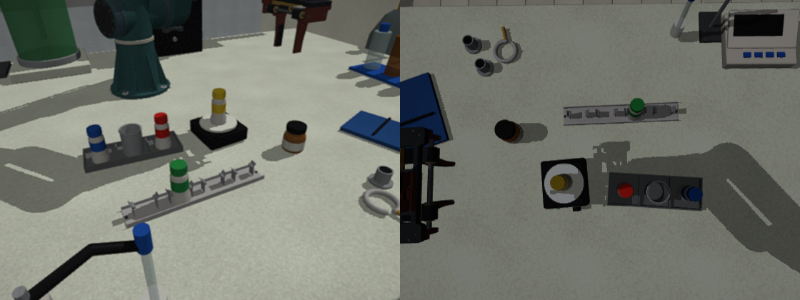

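The last picture shows every item upright where it should be. Yellow is centred on the plate, blue, beaker and red are in their bays, and green and the amber jar haven't moved. The measured positions agree to within a few millimetres.

```bash
python3 -c "
from workcell import arm
print(arm.hand_in())"
```

```text
the job is handed in; nothing more can be done
None
```

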